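Test two plaster column sleeves on a gauge pin and sort them

ROBOT

A 6-joint arm with a two-finger parallel gripper is mounted at the origin on the work surface. World frame = base frame: x ahead of the robot, y to its left, z up, the work surface at z = 0. Lengths are in mm, angles in rad, forces in N, time in s.
With the tool pointing down it reaches from about 400 to 825 mm from the base axis. Payload 7 kg.
Tool frame: the origin (TCP) lies on the centre line of the jaws, within the pads' length; the fingertips stand 25 mm ahead of it and the grasp point (between the pads) lies 6 mm ahead of it (tip_extent is the distance from the TCP to the fingertips, in mm); z points along the fingers, y is the line along which they close (so a half turn about z gives the same grasp; the last joint's range is limited). The gripper opens to 85 mm and grips with 20 to 120 N. Pads are 22 mm wide; open, the fingers measure 114 mm over their backs; the gripper's body (76 mm by 85 mm) begins 54 mm behind the grasp point. The pads swing forward as they close: fully open they stand 13 mm farther back than shut.
Start: joints at [-0.959, 0.359, 0.012, 0, -1.224, -0.288], TCP at [214.739, -639.908, 256.302] pointing down, gripper open.
Joint ranges: [-3.07, 3.07], [-1.43, 2.12], [-1.02, 1.25], [-3.03, 1.67], [-3.05, -0], [-3.03, 3.03]. Speed limits (rad/s): [2.39, 2.39, 3.01, 3.14, 3.14, 3.14].

INTERFACE

Orientations are given as a unit quaternion [x, y, z, w].
In Python, from cell import * gives the robot as it stands.
- The arm moves only by the tool jog_arm, never from a script. Its argument "commands" is a list of rows, each an object of numbers: "grip": the opening, from 0 (shut) to 1 (fully open); "x", "y", "z": the shift along the tool's x, y, z as a fraction of full scale; "rx", "ry", "rz": the turn, a rotation vector about the tool's x, y, z as a fraction of full scale. In form: [{"grip": .., "x": .., "y": .., "z": .., "rx": .., "ry": .., "rz": ..}, ...]. A call has 1 to 12 rows; each row is the pose to reach, as a shift and turn from the pose commanded when the call began, along the tool's axes at that moment; what a row does not reach only later rows make up. Full scale, the value 1, is 250 mm for a shift and 90 degrees for a turn. A row lasts 1/8 s, in which the tool goes at most 62.5 mm and 10.7 degrees, less where a joint would pass 70% of its speed; a pose out of reach is approached as far as the arm can. A call with a number of a shift or a turn outside -1 to 1 is refused whole. A call with a gripper value outside its range is refused whole. The fingers move at their own pace and stop on an object; "squeeze" is the grip in N (left out, the last holds). Time passes only in rows, so rows that repeat a pose let the fingers close. It gives the time, the measured TCP pose, the force, the opening and the grip force at its end, in the units of the state.
- sense(): the state, without advancing time (a new reading comes with each control period).
- capture(name): name is "side" or "top" or "wrist"; returns (picture, depth): 400x640x3 uint8, blue, green, red; 400x640 float32, mm along the optical axis (not along the pixel's ray), 0 where there is no reading.
- camera_model(name): a dict with "intrinsics" (3x3 intrinsics, pixels), "extrinsics" (4x4, takes a point from world to camera coordinates); the wrist camera has in their place "tool_from_camera" (4x4, takes a point from camera to tool coordinates, whose origin is the TCP and whose axes are the flange's). Camera axes: x right, y up, looking along -z (the intrinsics and any distortion apply to the point x, -y, -z); pixel columns grow to the right and rows downward; lengths in mm; the calibration is good to about 2 mm. The wrist camera is an equidistant fisheye: a pixel r from the principal point sees the ray r / f radians off the axis. A picture is of the moment at which its call begins: read the wrist's pose just before it. camera_model takes no time and is no camera call.
- sign_off(): hands the job in; it is judged then, once.
The state is a dict: "time": time; "joint_pos": joint angles; "qd": joint speeds; "joint_efforts": joint torques, N m; "eef_pos": TCP position; "ee_rot": TCP orientation; "force": force on the tool from outside, world axes, zero at the start; "wrist_torque": the same for the moment, N m; "width": opening from 0.0 (shut) to 1.0 (fully open); "gripper_force": force on a finger pad.
Only numpy, scipy, OpenCV 4.12 (cv2) and the standard library are available. Lean on these libraries where they do the work, as an engineer would, in place of code of your own. Each camera call takes 0.05 s, during which the arm holds its last target. There are 200 camera calls.

TASK

One of the two octagonal plaster sleeves has casting flash left inside its bore: find out which by sliding each one along the level steel gauge pin until it stops. Take it back off and lay a sleeve that goes all the way home against the flange in the wooden tray, and one that stops short in the round steel basin; put the first away before you try the other. Set them down rather than dropping them, and leave everything else on the bench where it is.

Things in the scene. Friction and masses are not known exactly. Their poses are not given: they have to be found in the camera images.
- sleeve_a: White plaster column sleeve: octagonal tube 60 mm long, 40 mm across flats, open bore 24 mm across. Lies on a flat, bore level. Origin: mid-length on the flat it lies on at the start, 20 mm from the bore axis; x along the bore (ends alike), z up. About 90 g. One of the two has a hidden ring of flash halfway along, leaving 16 mm; outside they look alike.
- sleeve_b: White plaster column sleeve: octagonal tube 60 mm long, 40 mm across flats, open bore 24 mm across. Lies on a flat, bore level. Origin: mid-length on the flat it lies on at the start, 20 mm from the bore axis; x along the bore (ends alike), z up. About 90 g. One of the two has a hidden ring of flash halfway along, leaving 16 mm; outside they look alike.
- sleeve_a_mid (a point): sleeve_a: centre of this sleeve: on its bore axis at mid-length. Axes as the sleeve's.
- sleeve_b_mid (a point): sleeve_b: centre of this sleeve: on its bore axis at mid-length. Axes as the sleeve's.
- gauge: Fixed gauge stand: dark base plate 90 x 90 x 12 mm, grey upright block 46 mm wide, 107 mm high, and on its face a steel flange 36 mm across with a level steel pin along the body's -x, 85 mm up. Origin on the bench below the flange face; z up. The plate reaches 25 mm under the pin; the upright stands at x = 8 to 42 mm.
- pin_root (a point): Where the pin's axis meets the flange face, 85 mm up. Axes as the gauge's: the pin, 20 mm thick, runs 72 mm along -x; its last 8 mm taper to 12 mm. A clear sleeve goes home against the flange (its centre then 30 mm from here); the one with flash stops with its centre about 73 mm from here.
- tray: Open rectangular wooden tray 150 x 130 mm (x, y), 32 mm high, walls 8 mm and floor 8 mm thick. Origin at the centre of its underside on the bench, z up. Fixed.
- basin: Round shallow dark steel basin with two small side handles, 156 mm across the rim, 34 mm high, wall 4 mm, flat floor about 4 to 5 mm thick. Origin at the centre of its underside, z up. Fixed.
- finial: Plaster finial like a pine cone, 80 mm across and 112 mm high, standing loose; leave it. Origin at the centre of its underside.
- spire: Small plaster spire, 52 mm across the foot and 94 mm high, standing loose; leave it. Origin at the centre of its underside.
- jar: Amber glass jar, 64 mm across, 85 mm high, loose; leave it. Origin at the centre of its underside.
- brush: Wooden brush lying loose along its own x on the bench near the robot; leave it. Origin near its middle.
- mug: Blue mug, 76 mm across, 85 mm high, loose; leave it. Origin at the centre of its underside.
- chisel: Chisel with a wooden handle lying loose along its own x; leave it. Origin near its middle.
- mallet: Small hammer with a wooden handle lying loose along its own x; leave it. Origin near its middle.
There are look-alikes about, which are no part of the job. Of the things like the tray, leave any that is yellow; of the rest the larger one is meant.

How it is judged (in metres and radians):
On the way, in this order (a step that is already met when the one before it is completed fails the run):
1. one sleeve has been slid onto the pin until it stops: the clear one home (centre within 35 mm of the flange), or the one with flash as far as the ridge lets it (centre within 79 mm) (((x of sleeve_a_mid in the frame of pin_root above -0.035 m and y of sleeve_a_mid in the frame of pin_root between -0.006 and 0.006 m and z of sleeve_a_mid in the frame of pin_root between -0.006 and 0.006 m and angle between the x axis of sleeve_a and the x axis of gauge, either way round below 0.12 rad) or (x of sleeve_b_mid in the frame of pin_root above -0.079 m and y of sleeve_b_mid in the frame of pin_root between -0.006 and 0.006 m and z of sleeve_b_mid in the frame of pin_root between -0.006 and 0.006 m and angle between the x axis of sleeve_b and the x axis of gauge, either way round below 0.12 rad))), for 0.1 s.
2. the other sleeve has been slid onto the pin until it stops, the first already lying where it belongs ((((x of sleeve_b_mid in the frame of pin_root above -0.079 m and y of sleeve_b_mid in the frame of pin_root between -0.006 and 0.006 m and z of sleeve_b_mid in the frame of pin_root between -0.006 and 0.006 m and angle between the x axis of sleeve_b and the x axis of gauge, either way round below 0.12 rad) and (x of sleeve_a_mid in the frame of tray between -0.06 and 0.06 m and y of sleeve_a_mid in the frame of tray between -0.05 and 0.05 m and z of sleeve_a_mid in the frame of tray below 0.045 m)) or ((x of sleeve_a_mid in the frame of pin_root above -0.035 m and y of sleeve_a_mid in the frame of pin_root between -0.006 and 0.006 m and z of sleeve_a_mid in the frame of pin_root between -0.006 and 0.006 m and angle between the x axis of sleeve_a and the x axis of gauge, either way round below 0.12 rad) and (horizontal distance between sleeve_b_mid and basin below 0.055 m and z of sleeve_b_mid in the frame of basin below 0.045 m)))), for 0.1 s.
At the end, for the whole second after the job is handed in: At rest: the sleeve that goes home lies in the wooden tray (centre within 60 mm along x and 50 mm along y of the tray's centre), the one that stops short in the round basin (centre within 55 mm of its centre), both centres under 45 mm above the bench (x of sleeve_a_mid in the frame of tray between -0.06 and 0.06 m and y of sleeve_a_mid in the frame of tray between -0.05 and 0.05 m and z of sleeve_a_mid in the frame of tray below 0.045 m and horizontal distance between sleeve_b_mid and basin below 0.055 m and z of sleeve_b_mid in the frame of basin below 0.045 m and linear speed of each of sleeve_a, sleeve_b below 0.03 m/s); the robot touches nothing.
It fails at once if a sleeve is dropped (faster than 0.9 m/s out of the gripper) ((linear speed of sleeve_a above 0.9 m/s and not (contact force between the fingers and sleeve_a above 0.05 N)) or (linear speed of sleeve_b above 0.9 m/s and not (contact force between the fingers and sleeve_b above 0.05 N))).
It fails at once if something else on the bench is moved by more than 30 mm (distance of any of finial, spire, jar, brush, mug, chisel, mallet from where it was at the start of the episode above 0.03 m).
It also fails if it takes over 72 s, if anything falls off the work surface, if the arm or the gripper's body presses on something with over 40 N, if the wrist force passes 120 N, or if a joint passes its speed limit or range.

## Working session

There is one attempt and no reset: what is moved stays moved. The work goes in short steps, Python scripts to look and compute and a tool call to move; the robot and the scene stay as the last step left them, time stands still between calls to the robot, and variables do not carry over. Pictures are saved under pics/ and viewed, at most 10 in all, crops included, and the job is handed in when it is done.

Besides the shell and the picture viewer there is one more tool, called after ">>>" in YAML: its name, and indented under it one key for each argument. jog_arm: Moves the arm, as the interface text tells. Shift numbers are shares of 250 mm and turn numbers shares of 90 degrees, none past 1 either way. Its arguments: {"type":"object","properties":{"commands":{"type":"array","items":{"type":"object","properties":{"grip":{"type":"number"},"x":{"type":"number"},"y":{"type":"number"},"z":{"type":"number"},"rx":{"type":"number"},"ry":{"type":"number"},"rz":{"type":"number"}}}},"squeeze":{"type":"number"}},"required":["commands"]}

```bash
mkdir -p pics; ls; python3 - <<'E'
from cell import *
import cv2,numpy as np
for n in ("top","side"):
    im,d=capture(n); cv2.imwrite(f"pics/{n}0.png",im); np.save(f"pics/{n}0.npy",d)
    m=camera_model(n); print(n,m)
print(camera_model("wrist")); print(sense())
E
```

```text
pics
top {'intrinsics': array([[472.20412442,   0.        , 309.91937961],
       [  0.        , 472.20412442, 195.7489577 ],
       [  0.        ,   0.        ,   1.        ]]), 'extrinsics': array([[-1.22681777e-02, -9.99917019e-01,  3.93021735e-03,
        -6.99391941e+01],
       [ 9.95090288e-01, -1.18227321e-02,  9.82626150e-02,
        -4.85481379e+02],
       [-9.82079952e-02,  5.11642434e-03,  9.95152758e-01,
        -1.48044676e+03],
       [ 0.00000000e+00,  0.00000000e+00,  0.00000000e+00,
         1.00000000e+00]])}
side {'intrinsics': array([[423.2463757 ,   0.        , 314.12769665],
       [  0.        , 423.2463757 , 202.46589398],
       [  0.        ,   0.        ,   1.        ]]), 'extrinsics': array([[-9.92770650e-01, -1.18467825e-01, -1.92824183e-02,
         4.68301215e+02],
       [ 4.14935295e-02, -4.89491055e-01,  8.71020547e-01,
        -1.45129677e+02],
       [-1.12626481e-01,  8.63923539e-01,  4.90868001e-01,
        -1.17137946e+03],
       [ 0.00000000e+00,  0.00000000e+00,  0.00000000e+00,
         1.00000000e+00]])}
{'intrinsics': array([[309.7069162
[... 525 characters left out ...]
array([-9.58913168e-01,  3.59318701e-01,  1.11352966e-02, -2.97683152e-04,
       -1.22411088e+00, -2.88135894e-01]), 'qd': array([-6.12811743e-05, -2.21847343e-03,  1.60211368e-03,  1.00393223e-03,
        6.09519459e-04,  2.00747056e-03]), 'joint_efforts': array([-1.24859165e-03, -5.84765697e+01,  2.94109172e+01,  6.95475161e+00,
       -3.24354878e-03,  6.94460340e-06]), 'eef_pos': array([ 214.59803882, -639.55281534,  255.45047288]), 'ee_rot': array([-1.61117564e-01,  9.86934927e-01,  7.35285202e-04, -1.99770382e-04]), 'force': array([-0.08266258, -0.41595505, -0.24168531]), 'wrist_torque': array([-0.02938051,  0.0144973 , -0.01697292]), 'gripper_force': 0.0, 'width': 0.9983438443633708}
```

View pics/top0.png

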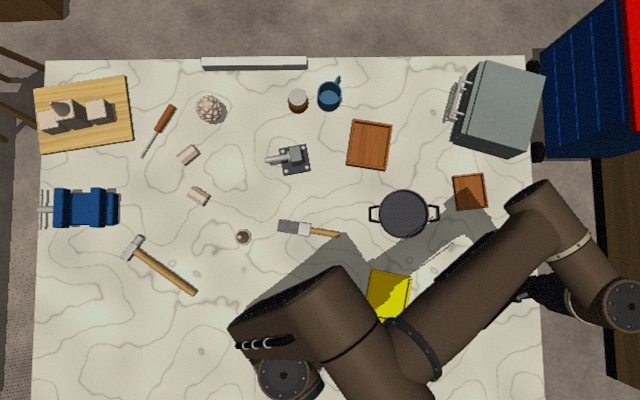

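View pics/side0.png

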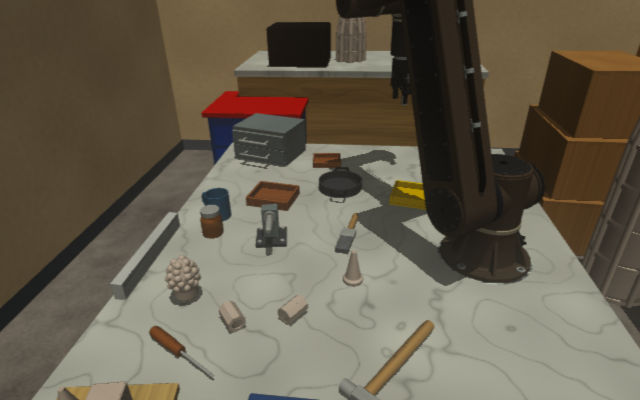

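The top view shows two sleeves at (188,155) and (199,196), and the gauge at (290,158) with its pin pointing left to (265,160). There are three trays: large brown (369,145), small brown (470,191) and yellow (390,293). The basin is at (404,213). The spire at (243,237) and the blocks on the board at (75,110) could pass for sleeves but are not octagonal tubes lying on the bench. I choose the two sleeves, the large brown tray and the basin.

```bash
cat > h.py <<'E'
from cell import *
import cv2,numpy as np
from scipy.spatial.transform import Rotation as R
def cam(n,s=None):
    m=camera_model(n);K=m["intrinsics"]
    if n=="wrist":
        T=np.eye(4);T[:3,:3]=R.from_quat(s["ee_rot"]).as_matrix();T[:3,3]=s["eef_pos"]
        return K,T@m["tool_from_camera"]
    return K,np.linalg.inv(m["extrinsics"])
def rays(n,uv,s=None):
    K,T=cam(n,s);uv=np.atleast_2d(np.array(uv,float))
    p=(uv-[K[0,2],K[1,2]])/K[0,0]
    if n=="wrist":
        r=np.linalg.norm(p,axis=1,keepdims=True);p=p*np.where(r>1e-9,np.tan(r)/np.maximum(r,1e-9),1)
    d=np.c_[p[:,0],-p[:,1],-np.ones(len(p))]
    return T[:3,3],d@T[:3,:3].T   # d has unit depth
def onplane(n,uv,z,s=None):
    o,d=rays(n,uv,s);return o+d*((z-o[2])/d[:,2])[:,None]
def cloud(n,D,mask,s=None):
    v,u=np.nonzero(mask&(D>0));o,d=rays(n,np.c_[u,v],s);return o+d*D[v,u][:,None]
def proj(n,P,s=None):
    K,T=cam(n,s);q=(np.atleast_2d(P)-T[:3,3])@T[:3,:3];q=np.c_[q[:,0],-q[:,1],-q[:,2]]
    if n=="wrist":
        r=np.linalg.norm(q[:,:2],axis=1);th=np.arctan2(r,q[:,2]);q2=q[:,:2]/np.maximum(r,1e-9)[:,None]*th[:,None]
    else:q2=q[:,:2]/q[:,2:]
    return q2*K[0,0]+[K[0,2],K[1,2]]
E
python3 - <<'E'
from h import *
D=np.load("pics/top0.npy")
for nm,(u0,u1,v0,v1) in dict(A=(172,205,140,170),B=(184,214,182,210),gauge=(258,318,138,178),tray=(340,398,112,176),basin=(366,444,184,242),finial=(190,230,90,128),spire=(232,254,226,246)).items():
    M=np.zeros(D.shape,bool);M[v0:v1,u0:u1]=1
    P=cloud("top",D,M); 
    for lo,hi in ((10,28),(28,60),(75,130)):
        Q=P[(P[:,2]>lo)&(P[:,2]<hi)]
        if len(Q)>5:
            r=cv2.minAreaRect(Q[:,:2].astype(np.float32))
            print(nm,lo,len(Q),Q.mean(0).round(),np.round(r[0]),np.round(r[1]),round(r[2],1),Q[:,2].max().round())
E
```

```text
A 10 39 [615. 306.  21.] [643. 312.] [84. 74.] 24.5 28.0
A 28 229 [622. 316.  39.] [624. 317.] [41. 60.] 38.3 53.0
B 10 31 [484. 268.  18.] [495. 280.] [88. 75.] 6.3 28.0
B 28 237 [490. 281.  39.] [490. 282.] [61. 40.] 56.8 49.0
gauge 10 444 [599. -26.  15.] [611.  -6.] [187. 116.] 84.2 27.0
gauge 28 17 [584. -35.  44.] [584. -35.] [ 2. 29.] 11.6 60.0
gauge 75 361 [600.  -5. 101.] [600.   8.] [ 47. 113.] 8.6 116.0
tray 10 798 [ 652. -268.   14.] [ 654. -263.] [201. 170.] 2.1 28.0
tray 28 404 [ 649. -267.   34.] [ 649. -266.] [130. 151.] 80.3 43.0
basin 10 384 [ 429. -377.   14.] [ 429. -378.] [238. 174.] 83.7 28.0
basin 28 372 [ 425. -370.   35.] [ 424. -369.] [154. 209.] 31.7 48.0
finial 10 15 [757. 249.  15.] [778. 262.] [100.  97.] 2.9 23.0
finial 28 23 [737. 229.  55.] [743. 230.] [33. 77.] 28.5 60.0
finial 75 432 [757. 237.  98.] [762. 241.] [75. 73.] 76.1 123.0
spire 10 104 [358. 139.  17.] [358. 140.] [48. 48.] 89.3 28.0
spire 28 49 [356. 135.  44.] [357. 139.] [31. 31.] 54.1 59.0
spire 75 31 [357. 139.  86.] [357. 140.] [15. 15.] 88.8 102.0
```

>>> jog_arm:
  commands:
    - {"x":-0.78,"y":0.7,"z":-0.1,"grip":1}
    - {"x":-0.78,"y":0.7,"z":-0.1}
    - {"x":-0.78,"y":0.7,"z":-0.1}
    - {"x":-0.78,"y":0.7,"z":-0.1}
    - {"x":-0.78,"y":0.7,"z":-0.1}

```text
invalid input
```

>>> jog_arm:
  commands:
    - {"x":-0.78,"y":0.7,"z":-0.1,"grip":1}
    - {"x":-0.78,"y":0.7,"z":-0.1}
    - {"x":-0.78,"y":0.7,"z":-0.1}
    - {"x":-0.78,"y":0.7,"z":-0.1}
    - {"x":-0.78,"y":0.7,"z":-0.1}

```text
invalid input
```

>>> jog_arm:
  commands:
    - {"x":-0.77,"y":0.7,"z":0,"rz":-0.89}
    - {"x":-0.77,"y":0.7,"z":0,"rz":-0.89}
    - {"x":-0.77,"y":0.7,"z":0,"rz":-0.89}
    - {"x":-0.77,"y":0.7,"z":0,"rz":-0.89}
    - {"x":-0.77,"y":0.7,"z":0,"rz":-0.89}
    - {"x":-0.77,"y":0.7,"z":0,"rz":-0.89}
    - {"x":-0.77,"y":0.7,"z":0,"rz":-0.89}
    - {"x":-0.77,"y":0.7,"z":0,"rz":-0.89}
    - {"x":-0.77,"y":0.7,"z":0,"rz":-0.89}
    - {"x":-0.77,"y":0.7,"z":0,"rz":-0.89}

```text
invalid input
```

>>> jog_arm:
  commands:
    - {"grip":1,"x":-0.78,"y":0.7,"z":-0.1,"rx":0,"ry":0,"rz":0}
    - {"grip":1,"x":-0.78,"y":0.7,"z":-0.1,"rx":0,"ry":0,"rz":0}
    - {"grip":1,"x":-0.78,"y":0.7,"z":-0.1,"rx":0,"ry":0,"rz":0}
    - {"grip":1,"x":-0.78,"y":0.7,"z":-0.1,"rx":0,"ry":0,"rz":0}
    - {"grip":1,"x":-0.78,"y":0.7,"z":-0.1,"rx":0,"ry":0,"rz":0}

```text
time: 0.72
eef_pos: [345.3, -409.4, 282.0]
ee_rot: [-0.163, 0.987, -0.0, 0.001]
force: [-0.1, -0.6, -0.3]
width: 0.997
gripper_force: 0.0
```

>>> jog_arm:
  commands:
    - {"grip":1,"x":-0.78,"y":0.7,"z":-0.1,"rx":0,"ry":0,"rz":0}
    - {"grip":1,"x":-0.78,"y":0.7,"z":-0.1,"rx":0,"ry":0,"rz":0}
    - {"grip":1,"x":-0.78,"y":0.7,"z":-0.1,"rx":0,"ry":0,"rz":0}
    - {"grip":1,"x":-0.78,"y":0.7,"z":-0.1,"rx":0,"ry":0,"rz":0}
    - {"grip":1,"x":-0.78,"y":0.7,"z":-0.1,"rx":0,"ry":0,"rz":0}

```text
time: 1.35
eef_pos: [474.6, -181.7, 306.4]
ee_rot: [-0.163, 0.987, 0.0, 0.0]
force: [-0.2, -0.9, 0.1]
width: 0.998
gripper_force: 0.0
```

>>> jog_arm:
  commands:
    - {"grip":1,"x":-0.77,"y":0.7,"z":0,"rx":0,"ry":0,"rz":-0.89}
    - {"grip":1,"x":-0.77,"y":0.7,"z":0,"rx":0,"ry":0,"rz":-0.89}
    - {"grip":1,"x":-0.77,"y":0.7,"z":0,"rx":0,"ry":0,"rz":-0.89}
    - {"grip":1,"x":-0.77,"y":0.7,"z":0,"rx":0,"ry":0,"rz":-0.89}
    - {"grip":1,"x":-0.77,"y":0.7,"z":0,"rx":0,"ry":0,"rz":-0.89}
    - {"grip":1,"x":-0.77,"y":0.7,"z":0,"rx":0,"ry":0,"rz":-0.89}
    - {"grip":1,"x":-0.77,"y":0.7,"z":0,"rx":0,"ry":0,"rz":-0.89}
    - {"grip":1,"x":-0.77,"y":0.7,"z":0,"rx":0,"ry":0,"rz":-0.89}
    - {"grip":1,"x":-0.77,"y":0.7,"z":0,"rx":0,"ry":0,"rz":-0.89}
    - {"grip":1,"x":-0.77,"y":0.7,"z":0,"rx":0,"ry":0,"rz":-0.89}

```text
time: 2.6
eef_pos: [599.9, 42.5, 306.0]
ee_rot: [0.758, -0.653, -0.0, 0.0]
force: [-0.4, 0.1, 0.2]
width: 1.003
gripper_force: 0.0
```

```bash
python3 - <<'E'
from h import *
s=sense();im,d=capture("wrist");cv2.imwrite("pics/w1.png",im);np.save("pics/w1.npy",d)
import pickle;pickle.dump(s,open("pics/w1.pkl","wb"));print(s["joint_pos"],s["eef_pos"],s["time"])
# side / top again without arm over the bench
for n in("top","side"):
    i,dd=capture(n);cv2.imwrite(f"pics/{n}1.png",i);np.save(f"pics/{n}1.npy",dd)
E
```

```text
[ 3.95214052e-01  2.11146214e-01 -7.92966458e-02 -5.73426034e-05
 -1.28095917e+00 -2.46959401e-01] [599.94654056  42.47632976 305.96461713] 2.6
```

View pics/w1.png

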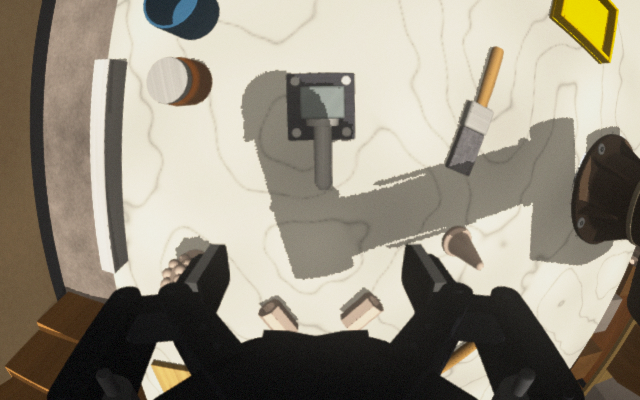

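The wrist view shows the gauge base at (320,107), with the pin running from the flange at (321,122) to its tip at (323,187). Both sleeves are partly visible at (278,312) and (360,310).

```bash
python3 - <<'E'
from h import *
import pickle
s=pickle.load(open("pics/w1.pkl","rb"));D=np.load("pics/w1.npy")
M=np.zeros(D.shape,bool);M[70:195,285:357]=1
P=cloud("wrist",D,M,s)
rect=lambda Q:cv2.minAreaRect(Q[:,:2].astype(np.float32))
U=P[(P[:,2]>100)];print("upright",len(U),np.median(U[:,2]),rect(U))
B=P[(P[:,2]>6)&(P[:,2]<20)];print("plate",len(B),np.median(B[:,2]),rect(B))
N=P[(P[:,2]>72)&(P[:,2]<100)&(P[:,1]>8)];print("pin",len(N),N[:,2].max(),rect(N))
for y in range(10,100,8):
    q=N[(N[:,1]>=y)&(N[:,1]<y+8)]
    if len(q): print(y,len(q),np.round([q[:,0].min(),q[:,0].max(),q[:,0].mean(),q[:,2].max(),np.percentile(q[:,2],90)],1))
print("end",N[:,1].max())
for n in("top",):
    D=np.load("pics/top0.npy");M=np.zeros(D.shape,bool);M[140:178,258:300]=1;P=cloud(n,D,M);N=P[(P[:,2]>75)&(P[:,2]<105)&(P[:,1]>12)];print(len(N),rect(N),np.percentile(N[:,2],[50,90]))
E
```

```text
upright 1601 106.19816983157239 ((602.6583251953125, -28.16777801513672), (46.59911346435547, 41.90808868408203), 9.454834938049316)
plate 2563 11.566816077506132 ((602.3682250976562, -27.491432189941406), (90.60429382324219, 90.35559844970703), 9.995783805847168)
pin 888 96.17201676697061 ((591.7825927734375, 34.763816833496094), (20.732608795166016, 57.2425537109375), 9.864201545715332)
10 137 [585.7 606.5 595.6  95.9  94.6]
18 134 [583.2 604.2 594.1  95.3  94.5]
26 139 [581.6 603.  592.6  96.1  94.5]
34 138 [580.3 601.9 591.1  96.   94.9]
42 137 [579.1 600.6 590.   96.2  94.3]
50 117 [578.3 599.5 589.5  95.2  94.4]
58 50 [580.9 595.9 588.3  93.6  92.5]
end 63.611254616300805
105 ((594.2972412109375, 38.5994873046875), (19.66300392150879, 52.17570877075195), 11.77125358581543) [93.9592547  98.75665307]
```

>>> jog_arm:
  commands:
    - {"grip":1,"x":-1,"y":-0.26,"z":0.3,"rx":0,"ry":0,"rz":-0.33}
    - {"grip":1,"x":-1,"y":-0.26,"z":0.3,"rx":0,"ry":0,"rz":-0.33}
    - {"grip":1,"x":-1,"y":-0.26,"z":0.3,"rx":0,"ry":0,"rz":-0.33}
    - {"grip":1,"x":-1,"y":-0.26,"z":0.55,"rx":0,"ry":0,"rz":-0.33}
    - {"grip":1,"x":-1,"y":-0.26,"z":0.55,"rx":0,"ry":0,"rz":-0.33}
    - {"grip":1,"x":-1,"y":-0.26,"z":0.55,"rx":0,"ry":0,"rz":-0.33}
    - {"grip":1,"x":-1,"y":-0.26,"z":0.55,"rx":0,"ry":0,"rz":-0.33}

```text
time: 3.62
eef_pos: [626.8, 300.1, 169.1]
ee_rot: [0.9, -0.435, 0.0, 0.0]
force: [0.2, -0.6, 2.1]
width: 0.998
gripper_force: 0.0
```

```bash
cat >> h.py <<'E'
def look(tag):
    s=sense();im,d=capture("wrist");cv2.imwrite(f"pics/{tag}.png",im);return s,im,d
def sleeves(s,d,lo=28,hi=60):
    P=cloud("wrist",d,np.ones(d.shape,bool),s)
    H=np.zeros(d.shape,bool);v,u=np.nonzero(d>0);H[v,u]=(P[:,2]>lo)&(P[:,2]<hi)
    n,L,st,_=cv2.connectedComponentsWithStats(H.astype(np.uint8))
    for i in range(1,n):
        if st[i,4]>300:
            Q=cloud("wrist",d,L==i,s);r=cv2.minAreaRect(Q[:,:2].astype(np.float32))
            print(st[i],np.round(r[0],1),np.round(r[1],1),round(r[2],1),"zmax",np.percentile(Q[:,2],[50,98]).round(1))
def plan(p,yaw,s=None):
    s=s or sense();T=R.from_quat(s["ee_rot"]);l=T.inv().apply(np.array(p)-s["eef_pos"])/250
    g=R.from_euler("z",yaw,degrees=True)*R.from_quat([1,0,0,0])
    print("pos",s["eef_pos"].round(1),"t",s["time"],"move",l.round(3),(np.degrees((T.inv()*g).as_rotvec())/90).round(3))
E
python3 - <<'E'
from h import *
s,im,d=look("w2");sleeves(s,d);plan([624,317,170],-51.7,s)
E
```

```text
[ 286  173   47   70 2999] [620.8 315.7] [40.2 61. ] 38.4 zmax [38.1 40.7]
[565 211  32  32 570] [362.3 142. ] [19.6 33.7] 18.3 zmax [43.2 59.3]
[ 422  232   47   39 1028] [482.3 272. ] [42.9 40.2] 58.4 zmax [36.9 40.4]
[ 68 272  45  37 751] [762.2 557.5] [55.   4.9] 12.8 zmax [45.  59.5]
pos [626.8 300.1 169.1] t 3.625 move [-0.06  -0.033 -0.003] [-0.    -0.     0.001]
```

View pics/w2.png

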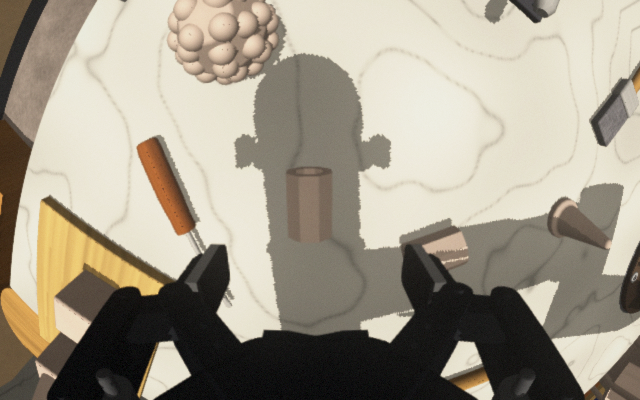

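The view confirms sleeve A at (309,205), a 40x61 mm octagonal tube with its bore visible. The second sleeve is at (437,245), the finial at (222,38), the spire at (580,222) and the chisel at (170,190).

>>> jog_arm:
  commands:
    - {"grip":0.8,"x":-0.064,"y":-0.02,"z":0.2,"rx":0,"ry":0,"rz":0}
    - {"grip":0.8,"x":-0.064,"y":-0.02,"z":0.4,"rx":0,"ry":0,"rz":0}
    - {"grip":0.8,"x":-0.064,"y":-0.02,"z":0.5,"rx":0,"ry":0,"rz":0}
    - {"grip":0.8,"x":-0.064,"y":-0.02,"z":0.56,"rx":0,"ry":0,"rz":0}
    - {"grip":0.8,"x":-0.064,"y":-0.02,"z":0.56,"rx":0,"ry":0,"rz":0}
    - {"grip":0.35,"x":-0.064,"y":-0.02,"z":0.56,"rx":0,"ry":0,"rz":0}
    - {"grip":0.35,"x":-0.064,"y":-0.02,"z":0.56,"rx":0,"ry":0,"rz":0}
    - {"grip":0.35,"x":-0.064,"y":-0.02,"z":0.56,"rx":0,"ry":0,"rz":0}
    - {"grip":0.35,"x":-0.064,"y":-0.02,"z":0.56,"rx":0,"ry":0,"rz":0}
    - {"grip":0.35,"x":-0.064,"y":-0.02,"z":0.56,"rx":0,"ry":0,"rz":0}
  squeeze: 25

```text
time: 4.92
eef_pos: [621.5, 316.3, 30.7]
ee_rot: [0.9, -0.435, 0.001, -0.001]
force: [-0.5, -0.9, 6.4]
width: 0.46
gripper_force: 26.2
```

>>> jog_arm:
  commands:
    - {"grip":0.35,"x":0,"y":0,"z":-0.15,"rx":0,"ry":0,"rz":0}
    - {"grip":0.35,"x":0,"y":0,"z":-0.26,"rx":0,"ry":0,"rz":0}
    - {"grip":0.35,"x":0.16,"y":0.19,"z":-0.26,"rx":0,"ry":0,"rz":0.1}
    - {"grip":0.35,"x":0.33,"y":0.4,"z":-0.26,"rx":0,"ry":0,"rz":0.2}
    - {"grip":0.35,"x":0.514,"y":0.634,"z":-0.26,"rx":0,"ry":0,"rz":0.316}
    - {"grip":0.35,"x":0.514,"y":0.634,"z":-0.26,"rx":0,"ry":0,"rz":0.316}
    - {"grip":0.35,"x":0.514,"y":0.634,"z":-0.26,"rx":0,"ry":0,"rz":0.316}
    - {"grip":0.35,"x":0.514,"y":0.634,"z":-0.26,"rx":0,"ry":0,"rz":0.316}

```text
time: 5.92
eef_pos: [576.7, 117.5, 94.2]
ee_rot: [0.766, -0.643, 0.0, -0.001]
force: [0.0, -0.3, -1.6]
width: 0.46
gripper_force: 25.7
```

```bash
cat >> h.py <<'E'
G0=np.array([599,-7.8,0.]);GX=np.array([np.sin(np.radians(10)),-np.cos(np.radians(10)),0]);GY=np.array([-GX[1],GX[0],0])
def inhand(s,d,tag=""):
    # cloud in the tool frame: sleeve and pin top ridges
    P=cloud("wrist",d,np.ones(d.shape,bool),s);T=R.from_quat(s["ee_rot"]);q=T.inv().apply(P-s["eef_pos"])
    m=(abs(q[:,1])<18.5)&(abs(q[:,0])<38)&(q[:,2]<25)&(q[:,2]>-20)
    Q=q[m];print("sleeve tool x",Q[:,0].min().round(1),Q[:,0].max().round(1),"n",len(Q))
    for a in range(-35,35,7):
        k=Q[(Q[:,0]>=a)&(Q[:,0]<a+7)]
        if len(k)>10: print(a,len(k),np.percentile(k[:,2],[5,20]).round(1),"y",np.percentile(k[:,1],[1,99]).round(1))
    g=np.c_[(P-G0)@GX,(P-G0)@GY,P[:,2]];N=g[(g[:,2]>78)&(g[:,2]<100)&(abs(g[:,1])<14)&(g[:,0]>-74)&(g[:,0]<-2)]
    for a in range(-72,0,12):
        k=N[(N[:,0]>=a)&(N[:,0]<a+12)]
        if len(k)>10: print("pin",a,len(k),"mid",((k[:,1].min()+k[:,1].max())/2).round(1),"w",np.ptp(k[:,1]).round(1),"z",np.percentile(k[:,2],95).round(1))
E
python3 - <<'E'
from h import *
s,im,d=look("w3");inhand(s,d);plan([577,117.3,96],-80,s);print(s["force"])
E
```

```text
sleeve tool x -30.3 31.1 n 11266
-35 43 [-3.1 -2.2] y [-18.2  18.4]
-28 703 [-9.6 -9. ] y [-18.2  18.1]
-21 886 [-9.5 -9. ] y [-18.1  18.1]
-14 976 [-9.5 -8.9] y [-18.   17.9]
-7 1042 [-9.5 -8.9] y [-18.  18.]
0 1149 [-9.6 -9. ] y [-18.1  18.1]
7 1231 [-9.5 -9. ] y [-17.9  18. ]
14 1321 [-9.5 -9. ] y [-18.   18.2]
21 1957 [-9.5 -8.8] y [-17.8  17.9]
28 1958 [-9.1 -6.8] y [-18.1  18.1]
pin -72 1219 mid 0.3 w 19.9 z 94.6
pin -60 1549 mid 0.2 w 19.9 z 94.9
pin -48 1523 mid 0.3 w 19.8 z 94.9
pin -36 1486 mid -0.0 w 20.1 z 94.9
pin -24 1345 mid 0.1 w 20.3 z 94.9
pin -12 20 mid -0.0 w 19.4 z 90.3
pos [576.7 117.5  94.2] t 5.925 move [ 0.001 -0.001 -0.007] [-0.001  0.    -0.   ]
[ 0.02443105 -0.31849326 -1.6305733 ]
```

View pics/w3.png

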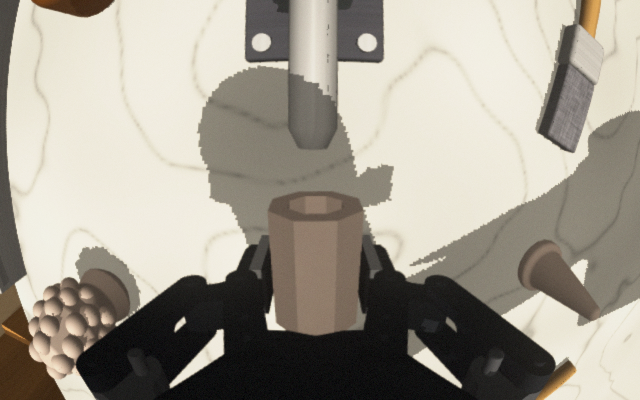

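The view shows the sleeve held square at (315,262), with its bore at (322,205) facing the pin tip at (313,148). It needs about 1.5 mm up.

>>> jog_arm:
  commands:
    - {"grip":0.35,"x":0,"y":-0.001,"z":-0.006,"rx":0,"ry":0,"rz":0}
    - {"grip":0.35,"x":0.06,"y":-0.001,"z":-0.006,"rx":0,"ry":0,"rz":0}
    - {"grip":0.35,"x":0.1,"y":-0.001,"z":-0.006,"rx":0,"ry":0,"rz":0}
    - {"grip":0.35,"x":0.14,"y":-0.001,"z":-0.006,"rx":0,"ry":0,"rz":0}
    - {"grip":0.35,"x":0.18,"y":-0.001,"z":-0.006,"rx":0,"ry":0,"rz":0}
    - {"grip":0.35,"x":0.2,"y":-0.001,"z":-0.006,"rx":0,"ry":0,"rz":0}
    - {"grip":0.35,"x":0.2,"y":-0.001,"z":-0.006,"rx":0,"ry":0,"rz":0}

```text
time: 6.85
eef_pos: [584.9, 66.9, 95.3]
ee_rot: [0.765, -0.644, -0.0, -0.0]
force: [0.2, -0.2, -0.4]
width: 0.465
gripper_force: 25.7
```

>>> jog_arm:
  commands:
    - {"grip":0.35,"x":0.015,"y":0,"z":0,"rx":0,"ry":0,"rz":0}
    - {"grip":0.35,"x":0.03,"y":0,"z":0,"rx":0,"ry":0,"rz":0}
    - {"grip":0.35,"x":0.04,"y":0,"z":0,"rx":0,"ry":0,"rz":0}
    - {"grip":0.35,"x":0.04,"y":0,"z":0,"rx":0,"ry":0,"rz":0}

```text
time: 7.35
eef_pos: [586.6, 57.4, 95.3]
ee_rot: [0.765, -0.643, -0.0, 0.0]
force: [-0.2, 0.8, -1.4]
width: 0.464
gripper_force: 25.7
```

>>> jog_arm:
  commands:
    - {"grip":0.35,"x":0.04,"y":0,"z":0,"rx":0,"ry":0,"rz":0}
    - {"grip":0.35,"x":0.08,"y":0,"z":0,"rx":0,"ry":0,"rz":0}
    - {"grip":0.35,"x":0.11,"y":0,"z":0,"rx":0,"ry":0,"rz":0}
    - {"grip":0.35,"x":0.13,"y":0,"z":0,"rx":0,"ry":0,"rz":0}
    - {"grip":0.35,"x":0.138,"y":0,"z":0,"rx":0,"ry":0,"rz":0}
    - {"grip":0.35,"x":0.138,"y":0,"z":0,"rx":0,"ry":0,"rz":0}

```text
time: 8.1
eef_pos: [592.6, 23.5, 95.3]
ee_rot: [0.765, -0.643, 0.0, -0.0]
force: [-0.5, -0.7, -0.5]
width: 0.463
gripper_force: 25.7
```

>>> jog_arm:
  commands:
    - {"grip":0.35,"x":0.006,"y":0,"z":0,"rx":0,"ry":0,"rz":0}
    - {"grip":0.35,"x":0.012,"y":0,"z":0,"rx":0,"ry":0,"rz":0}
    - {"grip":0.35,"x":0.012,"y":0,"z":0,"rx":0,"ry":0,"rz":0}

```text
time: 8.48
eef_pos: [592.9, 21.8, 95.3]
ee_rot: [0.766, -0.643, -0.0, -0.001]
force: [-2.8, 6.1, 0.8]
width: 0.462
gripper_force: 25.8
```

```bash
python3 - <<'E'
from h import *
s,im,d=look("w4");inhand(s,d);print(s["eef_pos"],s["force"],(s["eef_pos"]-G0)@GX,(s["eef_pos"]-G0)@GY)
E
```

```text
sleeve tool x -30.7 37.6 n 10795
-35 46 [-3.2 -2.3] y [-18.2  18.4]
-28 702 [-9.5 -8.9] y [-18.1  18. ]
-21 882 [-9.4 -8.9] y [-18.1  18.1]
-14 961 [-9.5 -9. ] y [-18.1  18.1]
-7 1056 [-9.5 -9. ] y [-18.   18.1]
0 1146 [-9.5 -8.9] y [-18.1  18.1]
7 1226 [-9.6 -9. ] y [-18.  18.]
14 1324 [-9.6 -9. ] y [-18.  18.]
21 1440 [-9.6 -9. ] y [-18.2  18. ]
28 1662 [-9.1 -7.5] y [-17.7  18.1]
pin -60 119 mid -0.0 w 28.0 z 99.9
pin -48 136 mid -0.0 w 28.0 z 99.9
pin -36 155 mid -0.0 w 28.0 z 99.9
pin -24 171 mid 0.0 w 27.9 z 99.9
pin -12 168 mid -0.0 w 28.0 z 99.9
[592.89626001  21.80165049  95.33353648] [-2.75428282  6.10733637  0.80406524] -30.21183822759905 -0.8707378059477504
```

Sleeve A went home: its centre is 30.2 mm from the flange and the force rises there. It is the clear one, so it goes to the tray.

>>> jog_arm:
  commands:
    - {"grip":0.35,"x":-0.1,"y":0,"z":0,"rx":0,"ry":0,"rz":0}
    - {"grip":0.35,"x":-0.24,"y":0,"z":0,"rx":0,"ry":0,"rz":0}
    - {"grip":0.35,"x":-0.36,"y":0,"z":0,"rx":0,"ry":0,"rz":0}
    - {"grip":0.35,"x":-0.42,"y":0,"z":0,"rx":0,"ry":0,"rz":0}
    - {"grip":0.35,"x":-0.42,"y":0,"z":-0.18,"rx":0,"ry":0,"rz":0}
    - {"grip":0.35,"x":-0.42,"y":0,"z":-0.36,"rx":0,"ry":0,"rz":0}
    - {"grip":0.35,"x":-0.2,"y":0,"z":-0.36,"rx":0,"ry":0,"rz":0}
    - {"grip":0.35,"x":0.04,"y":0,"z":-0.36,"rx":0,"ry":0,"rz":0}
    - {"grip":0.35,"x":0.28,"y":0,"z":-0.36,"rx":0,"ry":0,"rz":0}
    - {"grip":0.35,"x":0.52,"y":0,"z":-0.36,"rx":0,"ry":0,"rz":0}
    - {"grip":0.35,"x":0.76,"y":0,"z":-0.36,"rx":0,"ry":0,"rz":0}
    - {"grip":0.35,"x":0.96,"y":0,"z":-0.36,"rx":0,"ry":0,"rz":0}

```text
time: 10.02
eef_pos: [634.1, -218.4, 185.1]
ee_rot: [0.765, -0.644, -0.0, 0.0]
force: [0.9, 0.1, -0.0]
width: 0.458
gripper_force: 25.8
```

```bash
python3 - <<'E'
from h import *
plan([649,-266,180],-80);plan([649,-266,39.5],-80)
s,im,d=look("w5");P=cloud("wrist",d,np.ones(d.shape,bool),s)
k=(P[:,2]>26)&(P[:,2]<40)&(abs(P[:,0]-649)<110)&(abs(P[:,1]+266)<110);r=cv2.minAreaRect(P[k][:,:2].astype(np.float32));print(r)
E
```

```text
pos [ 634.1 -218.4  185.1] t 10.025 move [ 0.198 -0.026  0.021] [ 0.     0.    -0.001]
pos [ 634.1 -218.4  185.1] t 10.025 move [ 0.198 -0.026  0.583] [ 0.     0.    -0.001]
((646.1151123046875, -267.80950927734375), (130.7610321044922, 150.7517852783203), 80.468505859375)
```

View pics/w5.png

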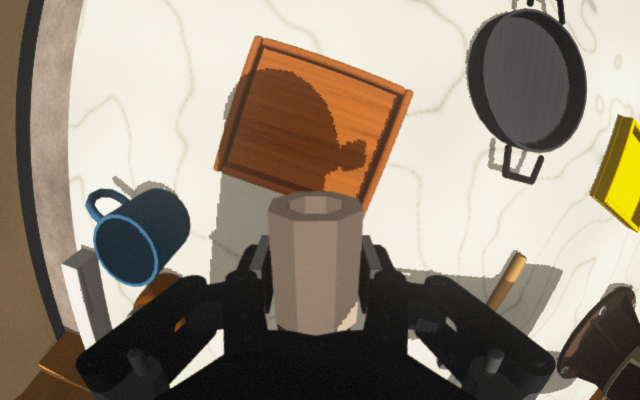

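The tray fills (313,120) and is turned about 20° from the tool; the basin is at (527,80) and the mug at (140,235). I will turn 20° and lower the sleeve.

>>> jog_arm:
  commands:
    - {"grip":0.35,"x":0.203,"y":-0.013,"z":0.1,"rx":0,"ry":0,"rz":0.217}
    - {"grip":0.35,"x":0.203,"y":-0.013,"z":0.25,"rx":0,"ry":0,"rz":0.217}
    - {"grip":0.35,"x":0.203,"y":-0.013,"z":0.4,"rx":0,"ry":0,"rz":0.217}
    - {"grip":0.35,"x":0.203,"y":-0.013,"z":0.52,"rx":0,"ry":0,"rz":0.217}
    - {"grip":0.35,"x":0.203,"y":-0.013,"z":0.56,"rx":0,"ry":0,"rz":0.217}
    - {"grip":0.35,"x":0.203,"y":-0.013,"z":0.58,"rx":0,"ry":0,"rz":0.217}
    - {"grip":0.35,"x":0.203,"y":-0.013,"z":0.582,"rx":0,"ry":0,"rz":0.217}
    - {"grip":0.35,"x":0.203,"y":-0.013,"z":0.582,"rx":0,"ry":0,"rz":0.217}

```text
time: 11.08
eef_pos: [647.0, -265.3, 41.1]
ee_rot: [-0.645, 0.764, -0.001, 0.001]
force: [0.3, -0.3, -0.8]
width: 0.463
gripper_force: 25.8
```

>>> jog_arm:
  commands:
    - {"grip":0.35,"x":0,"y":0,"z":0.004,"rx":0,"ry":0,"rz":0}
    - {"grip":0.35,"x":0,"y":0,"z":0.006,"rx":0,"ry":0,"rz":0}
    - {"grip":0.35,"x":0,"y":0,"z":0.006,"rx":0,"ry":0,"rz":0}

```text
time: 11.45
eef_pos: [646.5, -265.2, 38.7]
ee_rot: [-0.645, 0.764, -0.0, 0.0]
force: [-0.5, 0.2, 2.7]
width: 0.464
gripper_force: 26.1
```

>>> jog_arm:
  commands:
    - {"grip":0.6,"x":0,"y":0,"z":0,"rx":0,"ry":0,"rz":0}
    - {"grip":0.8,"x":0,"y":0,"z":0,"rx":0,"ry":0,"rz":0}
    - {"grip":0.8,"x":0,"y":0,"z":0,"rx":0,"ry":0,"rz":0}
    - {"grip":0.8,"x":0,"y":0,"z":-0.2,"rx":0,"ry":0,"rz":0}
    - {"grip":0.8,"x":0,"y":0,"z":-0.45,"rx":0,"ry":0,"rz":0}
    - {"grip":0.8,"x":0,"y":0,"z":-0.62,"rx":0,"ry":0,"rz":0}
    - {"grip":0.8,"x":0,"y":0,"z":-0.62,"rx":0,"ry":0,"rz":0}

```text
time: 12.32
eef_pos: [648.4, -265.8, 198.4]
ee_rot: [-0.646, 0.764, -0.003, 0.002]
force: [-0.4, -0.1, -0.6]
width: 0.802
gripper_force: 0.0
```

```bash
python3 - <<'E'
from h import *
s,im,d=look("w6");sleeves(s,d,36,60);plan([490,280,190],-123.2,s)
E
```

```text
[ 297  151   44   67 2707] [ 646.3 -265.3] [61.1 39.6] 80.6 zmax [46.1 48.7]
[156 361  24  31 367] [917.2 -13.6] [61.2 29.4] 86.7 zmax [49.3 50.9]
pos [ 648.4 -265.8  198.4] t 12.325 move [-2.047  0.989  0.025] [-0.005  0.001  0.262]
```

>>> jog_arm:
  commands:
    - {"grip":0.8,"x":-1,"y":0.49,"z":0,"rx":0,"ry":0,"rz":0}
    - {"grip":0.8,"x":-1,"y":0.49,"z":0,"rx":0,"ry":0,"rz":0}
    - {"grip":0.8,"x":-1,"y":0.49,"z":0,"rx":0,"ry":0,"rz":0}
    - {"grip":0.8,"x":-1,"y":0.49,"z":0,"rx":0,"ry":0,"rz":0}
    - {"grip":0.8,"x":-1,"y":0.49,"z":0,"rx":0,"ry":0,"rz":0}

```text
time: 13.0
eef_pos: [565.6, 4.1, 192.1]
ee_rot: [-0.646, 0.763, 0.001, -0.001]
force: [0.1, 0.3, 0.7]
width: 0.799
gripper_force: 0.0
```

>>> jog_arm:
  commands:
    - {"grip":0.8,"x":-1,"y":0.49,"z":0.1,"rx":0,"ry":0,"rz":0.26}
    - {"grip":0.8,"x":-1,"y":0.49,"z":0.1,"rx":0,"ry":0,"rz":0.26}
    - {"grip":0.8,"x":-1,"y":0.49,"z":0.1,"rx":0,"ry":0,"rz":0.26}
    - {"grip":0.8,"x":-1,"y":0.49,"z":0.1,"rx":0,"ry":0,"rz":0.26}
    - {"grip":0.8,"x":-1,"y":0.49,"z":0.1,"rx":0,"ry":0,"rz":0.26}
    - {"grip":0.8,"x":-1,"y":0.49,"z":0.1,"rx":0,"ry":0,"rz":0.26}

```text
time: 13.75
eef_pos: [486.8, 270.6, 166.5]
ee_rot: [-0.479, 0.878, -0.0, -0.001]
force: [0.0, 0.1, -0.2]
width: 0.8
gripper_force: 0.0
```

```bash
python3 - <<'E'
from h import *
s,im,d=look("w7");sleeves(s,d);plan([488,279,29],-123.2,s)
E
```

```text
[ 51   0  32  38 667] [596. -17.] [41.8 13.4] 25.1 zmax [42.5 59.3]
[ 298  165   47   72 3112] [486.6 280.5] [61.2 40.4] 56.8 zmax [38.1 40.7]
[   0  229   77  121 2123] [918.  169.7] [ 34.  200.5] 0.4 zmax [46.2 50.7]
[ 77 267  49  38 594] [739.2 226.6] [35.3 65.6] 17.4 zmax [51.3 59.6]
[427 350  45  34 789] [469.3 550.3] [45.7 26.2] 0.4 zmax [47.3 58.7]
pos [486.8 270.6 166.5] t 13.75 move [-0.032  0.014  0.55 ] [ 0.    -0.002  0.004]
```

>>> jog_arm:
  commands:
    - {"grip":0.8,"x":-0.033,"y":0.022,"z":0.2,"rx":0,"ry":0,"rz":0.004}
    - {"grip":0.8,"x":-0.033,"y":0.022,"z":0.4,"rx":0,"ry":0,"rz":0.004}
    - {"grip":0.8,"x":-0.033,"y":0.022,"z":0.5,"rx":0,"ry":0,"rz":0.004}
    - {"grip":0.8,"x":-0.033,"y":0.022,"z":0.545,"rx":0,"ry":0,"rz":0.004}
    - {"grip":0.8,"x":-0.033,"y":0.022,"z":0.545,"rx":0,"ry":0,"rz":0.004}
    - {"grip":0.35,"x":-0.033,"y":0.022,"z":0.545,"rx":0,"ry":0,"rz":0.004}
    - {"grip":0.35,"x":-0.033,"y":0.022,"z":0.545,"rx":0,"ry":0,"rz":0.004}
    - {"grip":0.35,"x":-0.033,"y":0.022,"z":0.545,"rx":0,"ry":0,"rz":0.004}
    - {"grip":0.35,"x":-0.033,"y":0.022,"z":0.545,"rx":0,"ry":0,"rz":0.004}
    - {"grip":0.35,"x":-0.033,"y":0.022,"z":0.545,"rx":0,"ry":0,"rz":0.004}
  squeeze: 25

```text
time: 15.05
eef_pos: [488.8, 279.1, 33.4]
ee_rot: [-0.474, 0.88, 0.0, 0.001]
force: [-0.9, -1.3, 6.0]
width: 0.465
gripper_force: 26.5
```

```bash
python3 - <<'E'
from h import *
plan([577,117.5,95.5],-80)
E
```

```text
pos [488.8 279.1  33.4] t 15.05 move [ 0.345 -0.65  -0.249] [-0.001  0.001 -0.482]
```

>>> jog_arm:
  commands:
    - {"grip":0.35,"x":0,"y":0,"z":-0.15,"rx":0,"ry":0,"rz":0}
    - {"grip":0.35,"x":0,"y":0,"z":-0.26,"rx":0,"ry":0,"rz":-0.05}
    - {"grip":0.35,"x":0.1,"y":-0.19,"z":-0.26,"rx":0,"ry":0,"rz":-0.16}
    - {"grip":0.35,"x":0.22,"y":-0.4,"z":-0.26,"rx":0,"ry":0,"rz":-0.27}
    - {"grip":0.35,"x":0.345,"y":-0.65,"z":-0.26,"rx":0,"ry":0,"rz":-0.38}
    - {"grip":0.35,"x":0.345,"y":-0.65,"z":-0.26,"rx":0,"ry":0,"rz":-0.482}
    - {"grip":0.35,"x":0.345,"y":-0.65,"z":-0.26,"rx":0,"ry":0,"rz":-0.482}
    - {"grip":0.35,"x":0.345,"y":-0.65,"z":-0.26,"rx":0,"ry":0,"rz":-0.482}
    - {"grip":0.35,"x":0.345,"y":-0.65,"z":-0.26,"rx":0,"ry":0,"rz":-0.482}

```text
time: 16.18
eef_pos: [576.1, 118.0, 97.2]
ee_rot: [0.766, -0.643, 0.0, -0.0]
force: [0.3, 0.7, -0.4]
width: 0.459
gripper_force: 25.7
```

```bash
python3 - <<'E'
from h import *
s,im,d=look("w8");inhand(s,d);plan([577,117.5,97],-80,s);print(s["force"],(s["eef_pos"]-G0)@GX,(s["eef_pos"]-G0)@GY)
E
```

```text
sleeve tool x -31.1 30.4 n 10531
-35 172 [-6.5 -5.9] y [-17.9  18.1]
-28 803 [-6.8 -6.2] y [-18.   18.1]
-21 862 [-6.7 -6.2] y [-18.1  18. ]
-14 939 [-6.7 -6.2] y [-18.   18.2]
-7 1022 [-6.8 -6.2] y [-18.   17.9]
0 1113 [-6.8 -6.2] y [-17.9  18. ]
7 1197 [-6.8 -6.3] y [-18.  18.]
14 1285 [-6.8 -6.3] y [-18.  18.]
21 1645 [-6.8 -6.1] y [-17.7  17.8]
28 1493 [-6.3 -3.9] y [-18.1  18.1]
pin -72 1162 mid 0.1 w 19.6 z 94.4
pin -60 1477 mid 0.4 w 20.0 z 94.8
pin -48 1459 mid 0.1 w 20.2 z 94.9
pin -36 1416 mid 0.4 w 19.9 z 94.8
pin -24 1302 mid 0.2 w 20.3 z 94.9
pin -12 38 mid 0.2 w 19.6 z 91.5
pos [576.1 118.   97.2] t 16.175 move [ 0.003 -0.003  0.001] [-0.  0. -0.]
[ 0.33205635  0.66910752 -0.40227659] -127.90306341931984 -0.705451890150627
```

>>> jog_arm:
  commands:
    - {"grip":0.35,"x":0,"y":-0.002,"z":-0.004,"rx":0,"ry":0,"rz":0}
    - {"grip":0.35,"x":0.06,"y":-0.002,"z":-0.004,"rx":0,"ry":0,"rz":0}
    - {"grip":0.35,"x":0.1,"y":-0.002,"z":-0.004,"rx":0,"ry":0,"rz":0}
    - {"grip":0.35,"x":0.14,"y":-0.002,"z":-0.004,"rx":0,"ry":0,"rz":0}
    - {"grip":0.35,"x":0.18,"y":-0.002,"z":-0.004,"rx":0,"ry":0,"rz":0}
    - {"grip":0.35,"x":0.2,"y":-0.002,"z":-0.004,"rx":0,"ry":0,"rz":0}
    - {"grip":0.35,"x":0.2,"y":-0.002,"z":-0.004,"rx":0,"ry":0,"rz":0}

```text
time: 17.1
eef_pos: [585.6, 67.5, 98.0]
ee_rot: [0.766, -0.643, -0.0, 0.0]
force: [-0.1, -0.1, -0.8]
width: 0.463
gripper_force: 25.7
```

>>> jog_arm:
  commands:
    - {"grip":0.35,"x":0.008,"y":0,"z":0,"rx":0,"ry":0,"rz":0}
    - {"grip":0.35,"x":0.016,"y":0,"z":0,"rx":0,"ry":0,"rz":0}
    - {"grip":0.35,"x":0.024,"y":0,"z":0,"rx":0,"ry":0,"rz":0}
    - {"grip":0.35,"x":0.028,"y":0,"z":0,"rx":0,"ry":0,"rz":0}
    - {"grip":0.35,"x":0.028,"y":0,"z":0,"rx":0,"ry":0,"rz":0}

```text
time: 17.73
eef_pos: [587.4, 62.6, 98.4]
ee_rot: [0.766, -0.643, 0.0, -0.001]
force: [-0.7, 8.1, -0.7]
width: 0.465
gripper_force: 25.8
```

```bash
python3 - <<'E'
from h import *
s,im,d=look("w9");inhand(s,d);print(s["force"],(s["eef_pos"]-G0)@GX,(s["eef_pos"]-G0)@GY)
E
```

```text
sleeve tool x -30.9 38.0 n 11147
-35 174 [-6.5 -5.9] y [-18.   18.2]
-28 801 [-6.7 -6.2] y [-18.   18.2]
-21 854 [-6.7 -6.1] y [-18.1  18. ]
-14 951 [-6.8 -6.2] y [-18.   18.1]
-7 1017 [-6.8 -6.2] y [-18.1  18.1]
0 1107 [-6.8 -6.3] y [-17.9  18. ]
7 1190 [-6.9 -6.3] y [-18.   18.1]
14 1307 [-6.8 -6.3] y [-18.1  18. ]
21 1411 [-6.8 -6.3] y [-18.   17.9]
28 2033 [-6.  -2.1] y [-18.  18.]
pin -72 135 mid -0.0 w 28.0 z 99.9
pin -60 133 mid -0.0 w 28.0 z 99.9
pin -48 1279 mid -0.0 w 28.0 z 99.4
pin -36 1275 mid 0.2 w 20.2 z 94.8
pin -24 1380 mid 0.1 w 20.2 z 94.8
pin -12 1163 mid -0.1 w 19.3 z 94.8
[-0.66249082  8.10415449 -0.70332071] -71.37361562124401 0.833303085669991
```

Sleeve B stopped at about 72 mm with 8 N, so it has the flash and goes to the basin.

>>> jog_arm:
  commands:
    - {"grip":0.35,"x":-0.1,"y":0,"z":0,"rx":0,"ry":0,"rz":0}
    - {"grip":0.35,"x":-0.22,"y":0,"z":0,"rx":0,"ry":0,"rz":0}
    - {"grip":0.35,"x":-0.28,"y":0,"z":0,"rx":0,"ry":0,"rz":0}
    - {"grip":0.35,"x":-0.28,"y":0,"z":-0.19,"rx":0,"ry":0,"rz":0}
    - {"grip":0.35,"x":-0.28,"y":0,"z":-0.38,"rx":0,"ry":0,"rz":0}
    - {"grip":0.35,"x":-0.1,"y":0.08,"z":-0.38,"rx":0,"ry":0,"rz":0}
    - {"grip":0.35,"x":0.1,"y":0.16,"z":-0.38,"rx":0,"ry":0,"rz":0}
    - {"grip":0.35,"x":0.3,"y":0.25,"z":-0.38,"rx":0,"ry":0,"rz":0}
    - {"grip":0.35,"x":0.48,"y":0.33,"z":-0.38,"rx":0,"ry":0,"rz":0}
    - {"grip":0.35,"x":0.66,"y":0.41,"z":-0.38,"rx":0,"ry":0,"rz":0}

```text
time: 19.02
eef_pos: [513.7, -120.9, 193.2]
ee_rot: [0.766, -0.643, 0.0, 0.0]
force: [0.8, 0.4, -1.8]
width: 0.46
gripper_force: 25.8
```

>>> jog_arm:
  commands:
    - {"grip":0.35,"x":0.2,"y":0.12,"z":0,"rx":0,"ry":0,"rz":0}
    - {"grip":0.35,"x":0.4,"y":0.26,"z":0,"rx":0,"ry":0,"rz":0}
    - {"grip":0.35,"x":0.6,"y":0.38,"z":0,"rx":0,"ry":0,"rz":0}
    - {"grip":0.35,"x":0.66,"y":0.42,"z":0,"rx":0,"ry":0,"rz":0}
    - {"grip":0.35,"x":0.66,"y":0.42,"z":0,"rx":0,"ry":0,"rz":0}

```text
time: 19.65
eef_pos: [439.0, -300.9, 192.9]
ee_rot: [0.765, -0.644, -0.0, 0.0]
force: [0.3, 0.5, 0.2]
width: 0.459
gripper_force: 25.8
```

```bash
python3 - <<'E'
from h import *
s,im,d=look("w10");P=cloud("wrist",d,np.ones(d.shape,bool),s)
r0=np.hypot(P[:,0]-424,P[:,1]+369)
k=P[(P[:,2]>30)&(P[:,2]<38)&(r0<84)];c,r=cv2.minEnclosingCircle(k[:,:2].astype(np.float32));A=np.c_[k[:,:2],np.ones(len(k))];f=np.linalg.lstsq(A,(k[:,:2]**2).sum(1),rcond=None)[0]
print("rim",len(k),c,r,f[:2]/2,np.sqrt(f[2]+(f[:2]**2).sum()/4))
k=P[(r0<45)&(P[:,2]<20)];print("floor",len(k),np.median(k[:,2]))
plan([424,-369,190],-80,s)
E
```

```text
rim 2459 (421.9162902832031, -369.9645080566406) 83.47879028320312 [ 421.74731281 -372.13682329] 75.332166935282
floor 6432 4.492921719958474
pos [ 439.  -300.9  192.9] t 19.65 move [0.258 0.106 0.012] [ 0.     0.    -0.002]
```

View pics/w10.png

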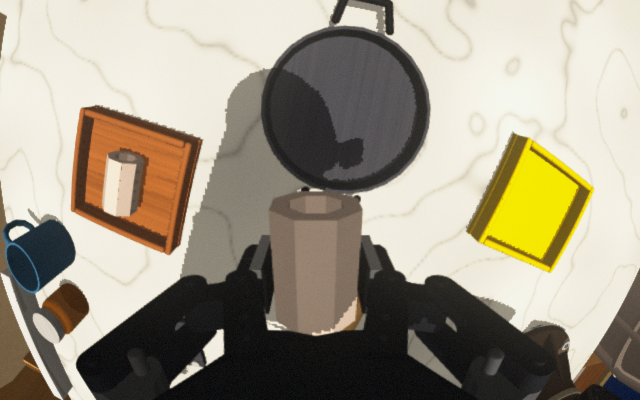

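The basin is centred at (346,108), and sleeve A lies in the tray at (122,183). I will lower into the basin.

>>> jog_arm:
  commands:
    - {"grip":0.35,"x":0.2,"y":0.09,"z":0,"rx":0,"ry":0,"rz":0}
    - {"grip":0.35,"x":0.264,"y":0.116,"z":0.18,"rx":0,"ry":0,"rz":0}
    - {"grip":0.35,"x":0.264,"y":0.116,"z":0.38,"rx":0,"ry":0,"rz":0}
    - {"grip":0.35,"x":0.264,"y":0.116,"z":0.54,"rx":0,"ry":0,"rz":0}
    - {"grip":0.35,"x":0.264,"y":0.116,"z":0.59,"rx":0,"ry":0,"rz":0}
    - {"grip":0.35,"x":0.264,"y":0.116,"z":0.61,"rx":0,"ry":0,"rz":0}
    - {"grip":0.35,"x":0.264,"y":0.116,"z":0.616,"rx":0,"ry":0,"rz":0}
    - {"grip":0.35,"x":0.264,"y":0.116,"z":0.616,"rx":0,"ry":0,"rz":0}

```text
time: 20.7
eef_pos: [423.6, -370.2, 40.3]
ee_rot: [0.766, -0.643, 0.001, -0.0]
force: [0.6, -0.0, -0.8]
width: 0.467
gripper_force: 25.8
```

>>> jog_arm:
  commands:
    - {"grip":0.35,"x":0,"y":0,"z":0.004,"rx":0,"ry":0,"rz":0}
    - {"grip":0.35,"x":0,"y":0,"z":0.006,"rx":0,"ry":0,"rz":0}
    - {"grip":0.35,"x":0,"y":0,"z":0.006,"rx":0,"ry":0,"rz":0}

```text
time: 21.08
eef_pos: [423.0, -370.2, 38.4]
ee_rot: [0.766, -0.643, 0.001, -0.0]
force: [-0.5, 1.6, 5.7]
width: 0.462
gripper_force: 26.5
```

Touching the floor (5.7 N). Release and lift.

>>> jog_arm:
  commands:
    - {"grip":0.6,"x":0,"y":0,"z":0,"rx":0,"ry":0,"rz":0}
    - {"grip":0.8,"x":0,"y":0,"z":0,"rx":0,"ry":0,"rz":0}
    - {"grip":0.8,"x":0,"y":0,"z":0,"rx":0,"ry":0,"rz":0}
    - {"grip":0.8,"x":0,"y":0,"z":-0.2,"rx":0,"ry":0,"rz":0}
    - {"grip":0.8,"x":0,"y":0,"z":-0.45,"rx":0,"ry":0,"rz":0}
    - {"grip":0.8,"x":0,"y":0,"z":-0.65,"rx":0,"ry":0,"rz":0}
    - {"grip":0.8,"x":0,"y":0,"z":-0.65,"rx":0,"ry":0,"rz":0}
    - {"grip":0.8,"x":0,"y":0,"z":-0.65,"rx":0,"ry":0,"rz":0}

```text
time: 22.08
eef_pos: [422.3, -369.6, 199.6]
ee_rot: [0.766, -0.643, -0.0, -0.0]
force: [-0.9, 0.8, -0.4]
width: 0.801
gripper_force: 0.0
```

```bash
python3 - <<'E'
from h import *
s,im,d=look("w11");sleeves(s,d,37,60)
E
```

```text
[ 35   0  41  23 437] [ 756.2 -524.6] [26.4 82.9] 84.4 zmax [48.7 51.2]
[ 297  151   37   65 2191] [ 422.2 -369.7] [33.5 60.5] 9.7 zmax [43.8 45.7]
[ 100  210   28   55 1182] [ 644.9 -265.2] [62.1 38.7] 80.0 zmax [45.9 48.8]
[ 27 265  38  48 565] [ 782.  -153.7] [37.9 75.3] 39.1 zmax [48.5 59.4]
[   8  296   57  104 1128] [917.5  81.7] [307.3  32.3] 89.5 zmax [49.4 51. ]
[ 49 321  34  36 450] [777.1 -52.4] [37.7 63.3] 50.7 zmax [50.  59.7]
```

View pics/w11.png

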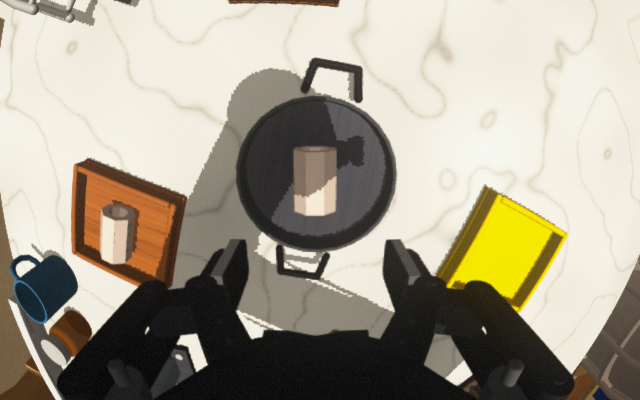

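Sleeve B lies centred in the basin at (315,180), sleeve A lies in the tray at (117,235), and the gripper is clear.

```bash
python3 -c "
from cell import *
print(sign_off())"
```

```text
the job is handed in; nothing more can be done
None
```

The job is handed in: sleeve A went fully home and lies in the wooden tray, sleeve B stopped short on its flash and lies in the basin; both were set down gently, about 22 s on the robot's clock.

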